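Close a paint tin: bring the askew lid over the mouth and press it home

ROBOT

A 7-joint arm with a two-finger parallel gripper is mounted at the origin on the work surface. World frame = base frame: x ahead of the robot, y to its left, z up, the work surface at z = 0. Lengths are in mm, angles in degrees, forces in N, time in s.
With the tool pointing down it reaches from about 425 to 875 mm from the base axis. Payload 4.7 kg.
Tool frame: the origin (TCP) lies at the very end of the fingers, on their centre line; the grasp point (between the pads) lies 19 mm behind it (ctrl.grasp_offset is the z of the grasp point in the tool frame, in mm); z points along the fingers, y is the line along which they close (so a half turn about z gives the same grasp; the last joint's range is limited). The gripper opens to 85 mm and grips with 20 to 120 N. Pads are 22 mm wide; open, the fingers measure 114 mm over their backs; the gripper's body (76 mm by 85 mm) begins 54 mm behind the grasp point. The pads swing forward as they close: fully open they stand 13 mm farther back than shut.
Start: joints at [73.745, 18.392, -4.016, 83.108, 1.295, 78.541, -3.26], TCP at [190.701, -621.416, 231.349] pointing down, gripper open.
Joint ranges: [-163.93, 163.93], [-17.29, 119.83], [-79.2, 71.16], [3.27, 140.29], [-89.18, 269.18], [5.43, 117.66], [-154.24, 154.24]. Speed limits (degrees/s): [147.25, 147.25, 180, 180, 180, 180, 180].

INTERFACE

Orientations are given as [roll, pitch, yaw] about the fixed x, y, z axes, in that order (R = Rz(yaw) Ry(pitch) Rx(roll)).
In Python, from station import status, optics, ticket, ctrl gives the robot as it stands.
- The arm moves only by the tool move_arm, never from a script. Its argument "increments" is a list of rows, each an object with "claw": the opening, from 0 (shut) to 1 (fully open); "delta_pos": the shift along the tool's x, y, z in cm, a list of three; "roll": the turn about the tool's z in rad. In form: [{"claw": claw, "delta_pos": [dx, dy, dz], "roll": roll}, ...]. A call has 1 to 12 rows; each row shifts and turns the commanded pose from where the row before left it, along the tool's axes as they then stand; what a row does not reach is not made up. A row lasts 1/10 s, in which the tool goes at most 50 mm and 8.59 degrees, less where a joint would pass 70% of its speed; a pose out of reach is approached as far as the arm can. A call is refused whole if a number of a shift passes 5 or a number of a turn 0.15, either way. A call with a gripper value outside its range is refused whole. The fingers move at their own pace and stop on an object; the grip force is fixed at half the most. Time passes only in rows, so rows that do not move let the fingers close. It gives the time, the measured TCP pose, the force and the opening at its end, in the units of the state.
- status.get_obs(): the state, without advancing time (a new reading comes with each control period).
- optics.get_image(name): name is "side" or "top" or "wrist"; returns a dict with "frame" (480x640x3 uint8, blue, green, red), "range_z" (480x640 float32, mm along the optical axis (not along the pixel's ray), 0 where there is no reading), "fx", "fy", "cx", "cy" (pixels), "origin" and "orientation" of the camera in the world. Camera axes: x right, y up, looking along -z (the intrinsics and any distortion apply to the point x, -y, -z); pixel columns grow to the right and rows downward; lengths in mm; the calibration is good to about 2 mm. A picture is of the moment at which its call begins.
- ticket.hand_in(): hands the job in, once; it reports no verdict.
The state is a dict: "clock": time; "qpos": joint angles; "qvel": joint speeds; "joint_efforts": joint torques, N m; "tool_pos": TCP position; "tcp_rot": TCP orientation; "ft_force": force on the tool from outside, world axes, zero at the start; "wrist_torque": the same for the moment, N m; "opening": finger opening in mm.
Only numpy, scipy, OpenCV 4.12 (cv2) and the standard library are available. Lean on these libraries where they do the work, as an engineer would, in place of code of your own. Each camera call takes 0.05 s, during which the arm holds its last target. There are 200 camera calls.

TASK

The lid of the green paint tin has been left lying askew and off-centre on top of the tin. Push it across until it drops into the tin's mouth, then press it down until it is fully home and level all round, without denting it. Leave the tin standing where it is, do not disturb the other things on the counter, and take your hand away.

Things in the scene. Friction and masses are not known exactly. Their poses are not given: they have to be found in the camera images.
- tin_mouth (a point): Centre of the mouth of the green 1-litre paint tin, level with the flat steel ledge round the mouth (118 mm above the counter); z points up. The tin is a loose steel cylinder 108 mm across, 1.1 to 1.7 kg, standing on the counter. The round mouth is 75 mm across. Its edge is springy and grips the lid's plug: a press fit.
- tin_rim (a point): Centre of the green tin's top, level with its rolled outer rim (108 mm across outside, 102 mm inside), which stands 3 mm above the ledge. A closed lid's top is level with this rim.
- lid: The green tin's loose gold-lacquered steel lid (40 to 65 g, green dab in the middle). Origin: centre of its flat underside, z up through the lid. Below is a plug 72 mm across and 9 mm deep that goes into the mouth (1.5 mm play all round). At the start it lies 6 to 10 mm off-centre in any direction, tipped some 9 degrees, its side towards the mouth's centre low. Home, the origin is 9 mm below tin_mouth.
- lid_panel (a point): Centre of the floor of the sunk round panel in the lid's top, 62 mm across; the floor is 5 mm over the lid's underside, with a wall 7 mm high round it, so a shut fingertip in it can push the lid sideways or press it down. Pushed to the centre with its low side leading, the plug meets the far edge of the mouth and the lid stops (2 N or less moves it); it then sits 3 to 4 mm in, often still cocked.
- lid_flange (a point): Centre of the underside of the lid's flange (97 mm across, 3 mm thick, 9 mm over the lid's underside), which lies on the ledge when home. From the dropped-in state it takes some 20 to 30 N at the middle to press home; about 18 mm off the middle 15 to 25 N drives that side in while the other may stay up or lift, to be pressed in turn. It stays where pressed. Over 60 N dents it.
- blue_tin: Bystander: closed blue 1-litre paint tin, 108 mm across, 121 mm tall; origin at the centre of its bottom. Leave it alone.
- brush: Bystander: flat paint brush with blue handle lying on the counter, 209 mm long (x is along it, bristles to +x), 50 mm wide, 21 mm high; origin at counter height, 21 mm on the handle side of its middle. Leave it alone.
- fan_deck: Bystander: closed colour-card deck lying flat, 185 x 50 x 30 mm; x along it, origin at the centre of its underside. Leave it alone.
- stir_stick: Bystander: flat wooden stirring stick lying on the counter, about 273 x 26 x 5 mm; x along it, origin at the centre of its underside. Leave it alone.
There are look-alikes about, which are no part of the job. There is more than one size of the lid; the one meant has the size given above.

How it is judged:
By the outcome, as a careful person would: the job done as asked, in the order asked, and still so for the second after the job is handed in, with the robot touching nothing.
It also fails if it takes over 51 s, if anything falls off the work surface, if the arm or the gripper's body presses on something with over 40 N, if the wrist force passes 120 N, or if a joint passes its speed limit or range.

## Working session

There is one attempt and no reset: what is moved stays moved. The work goes in short steps, Python scripts to look and compute and a tool call to move; the robot and the scene stay as the last step left them, time stands still between calls to the robot, and variables do not carry over. Pictures are saved under pics/ and viewed, on a budget of 10 in all, crops included, one or two more only if the job needs it, and the job is handed in when it is done.

Besides the shell and the picture viewer there is one more tool, called after "Emit:" as name(argument=value, ...), one argument or row to a line, values as JSON. move_arm: Moves the arm, as the interface text tells. Its arguments: {"type":"object","properties":{"increments":{"type":"array"}},"required":["increments"]}

```bash
mkdir -p pics; cat > h.py <<'E'
import numpy as np, cv2
from scipy.spatial.transform import Rotation as R
from station import status, optics, ticket, ctrl
def cam(n):
    return optics.get_image(n)
def Rm(o):
    o=np.array(o,float)
    if o.shape==(3,3): return o
    return R.from_euler('xyz',o,degrees=True).as_matrix()
def ray(d,u,v):
    r=np.stack([(np.asarray(u)-d['cx'])/d['fx'],-(np.asarray(v)-d['cy'])/d['fy'],-np.ones(np.shape(u))],-1)
    return r@Rm(d['orientation']).T
def onplane(d,u,v,z):
    r=ray(d,u,v);o=np.array(d['origin']);return o+r*((z-o[2])/r[...,2])[...,None]
def cloud(d):
    v,u=np.mgrid[:480,:640];return np.array(d['origin'])+ray(d,u,v)*d['range_z'][...,None]
E
python3 - <<'E'
from h import *
s=status.get_obs();print(s)
ims=[]
for n in('top','side'):
    d=cam(n);print(n,{k:v for k,v in d.items() if k not in('frame','range_z')},d['range_z'].min(),d['range_z'].max())
    cv2.imwrite(f'pics/{n}0.png',d['frame']);np.savez(f'{n}0.npz',**d)
E
```

```text
{'clock': 0.0, 'qpos': array([73.74524799, 18.44027472, -4.01632791, 83.17610536,  1.2932511 ,
       78.53860075, -3.25929592]), 'qvel': array([-0.00786698,  0.01006795,  0.04154459, -0.0035078 , -0.04742597,
       -0.01199291,  0.01868595]), 'joint_efforts': array([ 4.65272133e-04, -4.93589938e+01, -3.81612210e-01, -3.14334762e+01,
        1.30833790e-02,  1.12971431e-02, -2.23662923e-06]), 'tool_pos': array([ 190.53485064, -620.88738411,  230.19925993]), 'tcp_rot': array([-1.79890167e+02,  3.72092098e-03,  1.70656426e+01]), 'ft_force': array([-0.40619667, -0.84971354,  0.16311217]), 'wrist_torque': array([ 0.02744708, -0.01218966,  0.02800334]), 'opening': 85.39904248047652}
top {'fx': 509.9361227424729, 'fy': 509.9361227424729, 'cx': 325.31020302053486, 'cy': 235.2836964142736, 'origin': array([331.17209364,   4.95609019, 933.73510774]), 'orientation': array([ 1.22384734e+01, -2.73160128e-02, -9.86360979e+01])} 0.0 1932.336
side {'fx': 482.2517074141669, 'fy': 482.2517074141669, 'cx': 323.0503050132925, 'cy': 236.36601328622268, 'origin': array([164.61398708, 701.61128119, 589.93344565]), 'orientation': array([  58.58066833,    1.37277425, -155.6772958 ])} 0.0 3835.3013
```

View pics/top0.png

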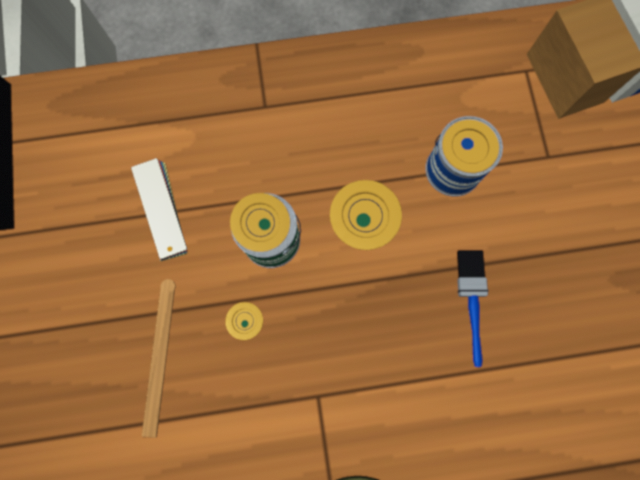

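View pics/side0.png

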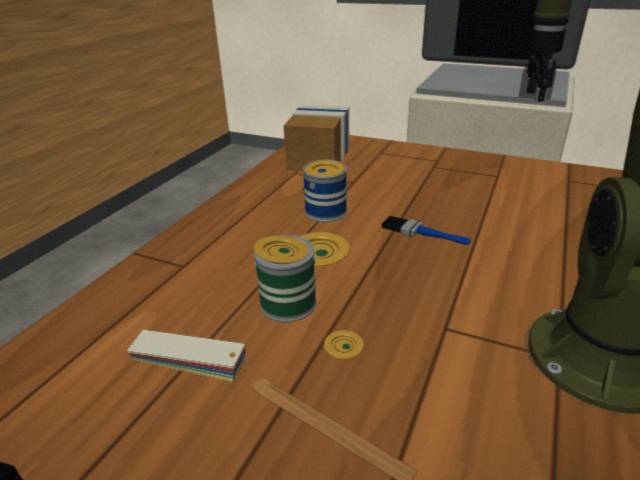

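Top view: candidates for the lid are gold discs at (262,222), lying on the green tin; (365,215), flat on the counter and larger; (244,321), flat and small; and (470,145), on the blue tin. I choose (262,222). The tin's rim shows as a silver crescent at its right, so the lid is shifted towards image left. The side view agrees: the lid is on the green tin at (285,250).

```bash
python3 - <<'E'
from h import *
for n in('top','side'):
    d=dict(np.load(f'{n}0.npz'));P=cloud(d);f=d['frame'];hsv=cv2.cvtColor(f,cv2.COLOR_BGR2HSV)
    # counter check
    if n=='top':
        print('counter z',P[400,250],P[150,330])
        box=(slice(180,280),slice(215,315))
        cen=(262,222)
    else: box=(slice(225,330),slice(240,330)); cen=(285,250)
    p=P[box].reshape(-1,3);h=hsv[box].reshape(-1,3).astype(int);v,u=np.mgrid[box];u=u.ravel();v=v.ravel()
    top=(p[:,2]>105)&(p[:,2]<150)
    gold=top&(h[:,0]>15)&(h[:,0]<32)&(h[:,1]>110)
    silver=top&(h[:,1]<70)
    green=top&(h[:,0]>45)&(h[:,0]<95)&(h[:,1]>90)&(h[:,2]>30)
    print(n,gold.sum(),silver.sum(),green.sum(),'z gold',np.percentile(p[gold,2],[2,25,50,75,98]),'silver z',np.percentile(p[silver,2],[5,50,95]))
    c=np.stack([u[gold],v[gold]],1).astype(np.int32)
    (ex,ey),ax,an=cv2.fitEllipse(cv2.convexHull(c)); print('gold ellipse',ex,ey,ax,an,onplane(d,np.array([ex]),np.array([ey]),124.))
    # plane fit of lid
    q=p[gold];m=q.mean(0)
    for _ in range(3):
        A=np.c_[q[:,:2]-m[:2],np.ones(len(q))];co=np.linalg.lstsq(A,q[:,2],rcond=None)[0];r=q[:,2]-A@co;k=abs(r)<2.5;q=q[k] if k.sum()>100 else q
    print('plane slope deg',np.degrees(np.arctan(co[:2])),co[2],m)
    # silver + gold top outline hull => rim outer
    s=p[silver];
    print('silver mean',s.mean(0))
    print('green dab',p[green].mean(0) if green.any() else None)
    allm=gold|silver
    q=p[silver&(abs(p[:,2]-121)<5)]
    if len(q)>5:
        # algebraic circle fit of outer silver points from centre m
        from scipy.optimize import least_squares
        a=np.degrees(np.arctan2(q[:,1]-m[1],q[:,0]-m[0]));print('silver az',np.percentile(a,[5,50,95]),len(q))
        r=least_squares(lambda x:np.hypot(q[:,0]-x[0],q[:,1]-x[1])-52.5,m[:2],loss='soft_l1');print('rim centre',r.x,np.sqrt((r.fun**2).mean()))
    crop=cv2.resize(f[box],None,fx=5.5,fy=5.5,interpolation=cv2.INTER_CUBIC);cv2.imwrite(f'pics/{n}crop.png',crop)
    # side wall points of tin
    w=P.reshape(-1,3);w=w[(w[:,2]>15)&(w[:,2]<112)&(np.hypot(*(w[:,:2]-m[:2]).T)<75)]
    if len(w)>30:
        r=least_squares(lambda x:np.hypot(w[:,0]-x[0],w[:,1]-x[1])-53,m[:2],loss='soft_l1');print('wall centre',r.x,np.abs(r.fun).mean(),len(w))
E
python3 -c "
import cv2,numpy as np
a=cv2.imread('pics/topcrop.png');b=cv2.imread('pics/sidecrop.png');h=550
c=np.hstack([cv2.resize(a,(400,400)),cv2.resize(b,(400,400))]);cv2.imwrite('pics/crops.png',c)"
```

```text
counter z [259.62570069 148.27933782   3.25264611] [696.64087953 -60.19571669   2.74569296]
top 2609 664 83 z gold [118.09494331 122.91272018 125.73562493 131.1558498  136.80242942] silver z [115.92609821 120.03797454 123.6511264 ]
gold ellipse 259.5596008300781 221.7860870361328 (58.12857437133789, 59.35209655761719) 92.82852172851562 [[543.19932566  81.03948821 124.        ]]
plane slope deg [5.15677627 7.12390251] 128.15329211351425 [542.76711304  80.88788984 126.82050917]
silver mean [516.73461683  54.64040502 119.7263956 ]
green dab [539.37476262  74.21194665 121.93673595]
silver az [-170.50775548 -102.18292669  171.0446307 ] 630
rim centre [541.63787633  78.63883997] 3.099801079555449
wall centre [538.7939744   74.87975248] 0.5947847064996162 565
side 1111 771 35 z gold [116.84054987 121.65253341 124.35439021 130.20807591 134.8244905 ] silver z [106.63263887 117.17291123 120.82718332]
gold ellipse 283.6220397949219 248.99069213867188 (27.080059051513672, 60.92198181152344) 92.137451171875 [[536.49465982  76.80951576 124.        ]]
plane slope deg [4.78818465 7.9943473 ] 126.9975193894515 [540.33127501  80.55903309 125.51713898]
silver mean [517.10162185  98.68503608 115.57987455]
green dab [537.09598099  74.8806266  120.37139874]
silver az [-167.05935955   85.85495249  170.48469227] 502
rim centre [538.8420444   75.35398528] 5.499448363083699
wall centre [536.24724994  75.37630832] 0.8177710691783983 2483
```

View pics/crops.png

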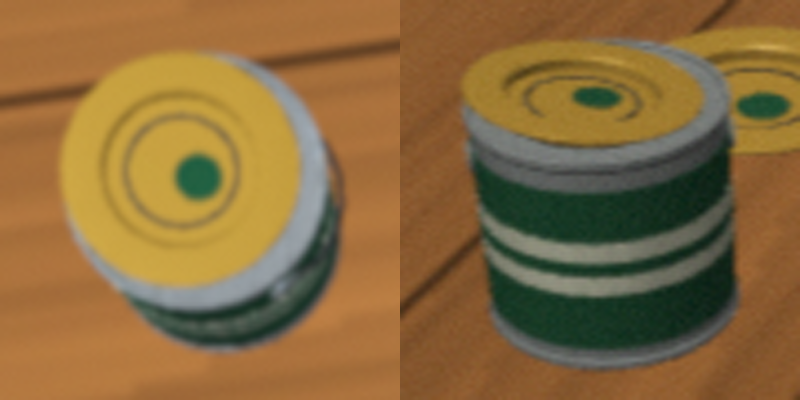

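The close crop confirms the choice: gold lid over the green tin, its high side up and left in the top view (world azimuth about 55°), rim exposed on the opposite side. Tin centre is about (537.5, 75) and lid centre about (543, 81). The ~8 mm offset fits the 6–10 mm given. I'll push towards azimuth ~235°.

Emit:
move_arm(
  increments=[
    {"claw": 0, "delta_pos": [2.7, -2.8, 0], "roll": 0},
    {"claw": 0, "delta_pos": [2.7, -2.8, 0], "roll": 0},
    {"claw": 0, "delta_pos": [2.7, -2.8, 0], "roll": 0},
    {"claw": 0, "delta_pos": [2.7, -2.8, 0], "roll": 0},
    {"claw": 0, "delta_pos": [2.7, -2.8, 0], "roll": 0},
    {"claw": 0, "delta_pos": [2.7, -2.8, 0], "roll": 0},
    {"claw": 0, "delta_pos": [2.7, -2.8, 0], "roll": 0},
    {"claw": 0, "delta_pos": [2.7, -2.8, 0], "roll": 0},
    {"claw": 0, "delta_pos": [2.7, -2.8, 0], "roll": 0},
    {"claw": 0, "delta_pos": [2.7, -2.8, 0], "roll": 0},
  ],
)

```text
clock: 1.1
tool_pos: [366.9, -272.8, 231.0]
tcp_rot: [-180.0, 0.0, 17.1]
ft_force: [0.6, -1.0, -0.3]
opening: 0.5
```

Emit:
move_arm(
  increments=[
    {"claw": 0, "delta_pos": [2.73, -2.88, 0], "roll": 0},
    {"claw": 0, "delta_pos": [2.73, -2.88, 0], "roll": 0},
    {"claw": 0, "delta_pos": [2.73, -2.88, 0], "roll": 0},
    {"claw": 0, "delta_pos": [2.73, -2.88, 0], "roll": 0},
    {"claw": 0, "delta_pos": [2.73, -2.88, 0], "roll": 0},
    {"claw": 0, "delta_pos": [2.73, -2.88, 0], "roll": 0},
    {"claw": 0, "delta_pos": [2.73, -2.88, 0], "roll": 0},
    {"claw": 0, "delta_pos": [2.73, -2.88, 0], "roll": 0},
    {"claw": 0, "delta_pos": [2.73, -2.88, 0], "roll": 0},
    {"claw": 0, "delta_pos": [2.73, -2.88, 0], "roll": 0},
    {"claw": 0, "delta_pos": [0, 0, 0], "roll": 0},
  ],
)

```text
clock: 2.2
tool_pos: [543.5, 87.6, 231.0]
tcp_rot: [-179.7, -0.1, 17.6]
ft_force: [-0.4, 0.0, 1.1]
opening: 0.1
```

Emit:
move_arm(
  increments=[
    {"claw": 0, "delta_pos": [0, 0, 0.5], "roll": -0.13},
    {"claw": 0, "delta_pos": [0, 0, 0.5], "roll": -0.13},
    {"claw": 0, "delta_pos": [0, 0, 0.5], "roll": -0.13},
    {"claw": 0, "delta_pos": [0, 0, 0.5], "roll": -0.13},
    {"claw": 0, "delta_pos": [0, 0, 0.5], "roll": -0.14},
    {"claw": 0, "delta_pos": [0, 0, 0], "roll": 0},
    {"claw": 0, "delta_pos": [0, 0, 0], "roll": 0},
  ],
)

```text
clock: 2.9
tool_pos: [542.9, 80.3, 206.1]
tcp_rot: [-180.0, 0.0, 54.7]
ft_force: [-0.8, -0.0, 0.4]
opening: -0.1
```

```bash
cat > look.py <<'E'
from h import *
import sys
def lid(n,tag):
    d=cam(n);P=cloud(d);hsv=cv2.cvtColor(d['frame'],cv2.COLOR_BGR2HSV).astype(int)
    near=(P[...,2]>100)&(P[...,2]<150)&(np.hypot(P[...,0]-538,P[...,1]-76)<75)&(d['range_z']>0)
    g=near&(hsv[...,0]>15)&(hsv[...,0]<32)&(hsv[...,1]>110);q=P[g]
    if len(q)>60:
        m=np.median(q,0);fl=q
        for _ in range(6):
            A=np.c_[fl[:,:2]-[538,76],np.ones(len(fl))];co=np.linalg.lstsq(A,fl[:,2],rcond=None)[0]
            r=q[:,2]-np.c_[q[:,:2]-[538,76],np.ones(len(q))]@co;fl=q[(r>-1.5)&(r<5)]
        print(n,'gold',len(q),'mean',m.round(1),'flange plane slope deg',np.degrees(np.arctan(co[:2])).round(2),'z at tin',co[2].round(2))
    s=near&(hsv[...,1]<70)
    if s.sum()>20: print('  silver z',np.percentile(P[s][:,2],[10,50,90]).round(1),s.sum())
    cv2.imwrite(f'pics/{tag}_{n}.png',d['frame']);np.savez(f'{tag}_{n}.npz',**d);return d
if __name__=='__main__':
    s=status.get_obs();print(s['clock'],s['tool_pos'].round(1),s['tcp_rot'].round(1),s['ft_force'].round(2),s['qpos'].round(1))
    for n in sys.argv[2:]: lid(n,sys.argv[1])
E
python3 look.py a wrist side
```

```text
2.9 [542.9  80.3 206.1] [-180.     0.    54.7] [-0.8  -0.03  0.43] [ 33.6  12.  -50.2  98.3   9.5  74.3 -53.9]
wrist gold 14270 mean [547.1  86.2 125. ] flange plane slope deg [5.47 7.22] z at tin 127.03
  silver z [117.1 120.  121.5] 2950
side gold 1116 mean [542.   78.6 124.2] flange plane slope deg [5.44 7.15] z at tin 127.19
  silver z [105.9 116.9 120.2] 835
```

View pics/a_wrist.png

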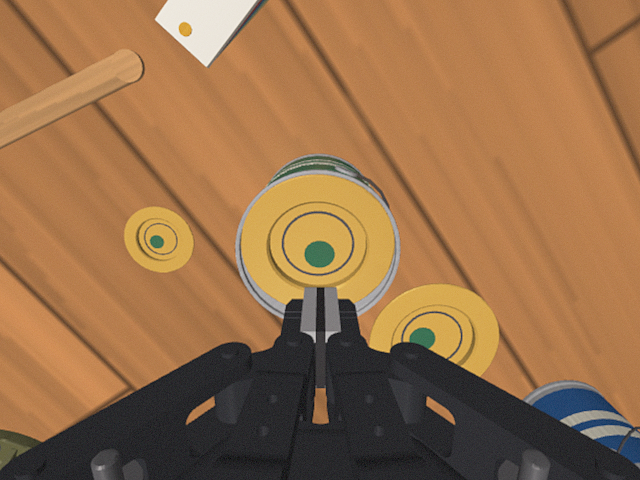

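The wrist view shows the lid on the green tin centred near (320,245), with the shut tips near (320,290) just below centre. The high side is at the top of the picture and the rim shows at the bottom. Both views give a tilt of 9° towards azimuth 53°. Next: the lid and tin centres from this close view.

```bash
cat > fit.py <<'E'
from h import *
from scipy.optimize import least_squares
import sys
def fits(d,sl=(5.45,7.2),z0=127.1,c0=(538,76)):
    hsv=cv2.cvtColor(d['frame'],cv2.COLOR_BGR2HSV).astype(int);P=cloud(d)
    near=(P[...,2]>100)&(P[...,2]<150)&(np.hypot(P[...,0]-538,P[...,1]-76)<80)
    g=(near&(hsv[...,0]>15)&(hsv[...,0]<32)&(hsv[...,1]>110)).astype(np.uint8)
    s=(near&(hsv[...,1]<70)&(hsv[...,2]>90)).astype(np.uint8)
    t=np.tan(np.radians(sl));o=np.array(d['origin'])
    def circ(mask,plane,r0,tag):
        ct=max(cv2.findContours(mask,cv2.RETR_EXTERNAL,cv2.CHAIN_APPROX_NONE)[0],key=cv2.contourArea)
        h=cv2.convexHull(ct)[:,0].astype(float);r=ray(d,h[:,0],h[:,1])
        if plane: n=np.array([-t[0],-t[1],1]);k=n@(np.array([*c0,z0])-o)/(r@n)
        else: k=(121-o[2])/r[:,2]
        p=o+r*k[:,None]
        f=least_squares(lambda x:np.hypot(p[:,0]-x[0],p[:,1]-x[1])-x[2],[*c0,r0],loss='soft_l1',f_scale=.5)
        print(tag,f.x.round(1),'resid',np.median(abs(f.fun)).round(2),len(p))
    circ(g,True,48,'lid flange centre,r (expect 48.5)')
    circ(g|s,False,54,'rim+lid centre,r (expect 54)')
if __name__=='__main__':
    for f in sys.argv[1:]: print(f); fits(dict(np.load(f)))
E
python3 fit.py a_wrist.npz top0.npz a_side.npz
```

```text
a_wrist.npz
lid flange centre,r (expect 48.5) [541.5  79.9  47.8] resid 0.11 52
rim+lid centre,r (expect 54) [539.   75.9  53.6] resid 0.17 48
top0.npz
lid flange centre,r (expect 48.5) [542.4  80.2  47.5] resid 0.2 33
rim+lid centre,r (expect 54) [538.8  76.1  54.7] resid 0.72 32
a_side.npz
lid flange centre,r (expect 48.5) [538.8  82.5  47.8] resid 0.54 26
rim+lid centre,r (expect 54) [538.   83.6  59.8] resid 1.89 23
```

Emit:
move_arm(
  increments=[
    {"claw": 0, "delta_pos": [-0.65, 0, 2], "roll": 0},
    {"claw": 0, "delta_pos": [-0.65, 0, 2], "roll": 0},
    {"claw": 0, "delta_pos": [0, 0, 2], "roll": 0},
    {"claw": 0, "delta_pos": [0, 0, 1], "roll": 0},
    {"claw": 0, "delta_pos": [0, 0, 0.7], "roll": 0},
    {"claw": 0, "delta_pos": [0, 0, 0], "roll": 0},
    {"claw": 0, "delta_pos": [0, 0, 0], "roll": 0},
  ],
)

```text
clock: 3.7
tool_pos: [536.2, 70.6, 130.0]
tcp_rot: [180.0, -0.0, 54.9]
ft_force: [-0.9, -0.1, -0.3]
opening: -0.1
```

Emit:
move_arm(
  increments=[
    {"claw": 0, "delta_pos": [0, 0, 0.15], "roll": 0},
    {"claw": 0, "delta_pos": [0, 0, 0.1], "roll": 0},
    {"claw": 0, "delta_pos": [0, 0, 0], "roll": 0},
  ],
)

```text
clock: 4.0
tool_pos: [535.8, 70.3, 127.0]
tcp_rot: [180.0, -0.0, 54.9]
ft_force: [-0.3, -0.8, 0.1]
opening: 0.2
```

Emit:
move_arm(
  increments=[
    {"claw": 0, "delta_pos": [0, 0, 0.15], "roll": 0},
    {"claw": 0, "delta_pos": [0, 0, 0.1], "roll": 0},
    {"claw": 0, "delta_pos": [0, 0, 0.1], "roll": 0},
    {"claw": 0, "delta_pos": [0, 0, 0], "roll": 0},
    {"claw": 0, "delta_pos": [0, 0, 0], "roll": 0},
  ],
)

```text
clock: 4.5
tool_pos: [535.6, 70.3, 123.2]
tcp_rot: [-180.0, 0.0, 54.9]
ft_force: [0.0, 0.9, -0.1]
opening: -0.2
```

Emit:
move_arm(
  increments=[
    {"claw": 0, "delta_pos": [-0.1, 0, 0.1], "roll": 0},
    {"claw": 0, "delta_pos": [-0.1, 0, 0.1], "roll": 0},
    {"claw": 0, "delta_pos": [-0.1, 0, 0.05], "roll": 0},
    {"claw": 0, "delta_pos": [-0.1, 0, 0], "roll": 0},
    {"claw": 0, "delta_pos": [0, 0, 0], "roll": 0},
    {"claw": 0, "delta_pos": [0, 0, 0], "roll": 0},
  ],
)

```text
clock: 5.1
tool_pos: [533.4, 67.0, 120.8]
tcp_rot: [180.0, 0.0, 54.9]
ft_force: [-0.5, -0.2, 1.0]
opening: 0.0
```

Emit:
move_arm(
  increments=[
    {"claw": 0, "delta_pos": [-0.1, 0, 0], "roll": 0},
    {"claw": 0, "delta_pos": [-0.1, 0, 0], "roll": 0},
    {"claw": 0, "delta_pos": [0, 0, 0], "roll": 0},
  ],
)

```text
clock: 5.4
tool_pos: [532.1, 65.2, 120.8]
tcp_rot: [180.0, 0.0, 54.9]
ft_force: [-0.7, 0.8, 0.6]
opening: 0.5
```

Emit:
move_arm(
  increments=[
    {"claw": 0, "delta_pos": [-0.1, 0, 0], "roll": 0},
    {"claw": 0, "delta_pos": [-0.1, 0, 0], "roll": 0},
    {"claw": 0, "delta_pos": [-0.1, 0, 0], "roll": 0},
    {"claw": 0, "delta_pos": [0, 0, 0], "roll": 0},
  ],
)

```text
clock: 5.8
tool_pos: [530.4, 62.7, 120.8]
tcp_rot: [180.0, 0.0, 54.9]
ft_force: [0.4, -0.1, 0.8]
opening: -0.0
```

```bash
python3 look.py b wrist; python3 fit.py b_wrist.npz
```

```text
5.8 [530.4  62.7 120.8] [180.    0.   54.9] [ 0.45 -0.06  0.77] [ 34.   14.7 -48.9 106.   12.2  64.7 -54.3]
wrist gold 33791 mean [550.   89.3 126.2] flange plane slope deg [5.29 6.94] z at tin 127.04
  silver z [118.6 120.9 143.1] 7136
b_wrist.npz
lid flange centre,r (expect 48.5) [540.8  78.8  47.9] resid 0.08 64
rim+lid centre,r (expect 54) [538.7  75.7  53.4] resid 0.1 58
```

View pics/b_wrist.png

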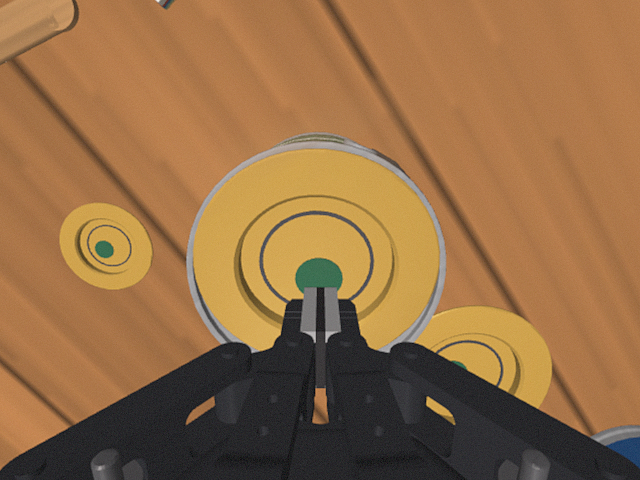

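The tip (320,295) sits in the panel against its near wall. The lid has moved about 1.3 mm and the rim is evenly visible. I'll carry on pushing.

Emit:
move_arm(
  increments=[
    {"claw": 0, "delta_pos": [-0.1, 0, 0], "roll": 0},
    {"claw": 0, "delta_pos": [-0.1, 0, 0], "roll": 0},
    {"claw": 0, "delta_pos": [0, 0, 0], "roll": 0},
  ],
)

```text
clock: 6.15
tool_pos: [529.2, 61.1, 120.8]
tcp_rot: [180.0, 0.0, 54.9]
ft_force: [0.4, 0.5, -0.0]
opening: 0.0
```

Emit:
move_arm(
  increments=[
    {"claw": 0, "delta_pos": [-0.1, 0, 0], "roll": 0},
    {"claw": 0, "delta_pos": [-0.1, 0, 0], "roll": 0},
    {"claw": 0, "delta_pos": [0, 0, 0], "roll": 0},
  ],
)

```text
clock: 6.45
tool_pos: [528.1, 59.4, 120.8]
tcp_rot: [180.0, 0.0, 54.9]
ft_force: [0.7, 0.1, -0.2]
opening: 0.4
```

```bash
python3 look.py c wrist; python3 fit.py c_wrist.npz
```

```text
6.45 [528.1  59.4 120.8] [180.    0.   54.9] [ 0.66  0.07 -0.24] [ 34.5  14.3 -48.9 106.4  11.9  64.6 -53.8]
wrist gold 33734 mean [547.5  86.  124.2] flange plane slope deg [3.59 4.95] z at tin 125.43
  silver z [117.6 120.4 140.6] 9624
c_wrist.npz
lid flange centre,r (expect 48.5) [538.7  76.1  47.8] resid 0.22 63
rim+lid centre,r (expect 54) [538.7  75.7  53.4] resid 0.07 61
```

Emit:
move_arm(
  increments=[
    {"claw": 0, "delta_pos": [-0.08, 0, 0], "roll": 0},
    {"claw": 0, "delta_pos": [-0.07, 0, 0], "roll": 0},
    {"claw": 0, "delta_pos": [0, 0, 0], "roll": 0},
  ],
)

```text
clock: 6.8
tool_pos: [527.4, 58.6, 120.9]
tcp_rot: [180.0, -0.0, 54.9]
ft_force: [-0.6, 1.2, 0.2]
opening: -0.2
```

```bash
python3 look.py d wrist; python3 fit.py d_wrist.npz
```

```text
6.8 [527.4  58.6 120.9] [180.   -0.   54.9] [-0.57  1.24  0.25] [ 34.6  14.2 -48.9 106.5  11.8  64.5 -53.6]
wrist gold 34045 mean [547.3  85.8 124.1] flange plane slope deg [3.47 4.85] z at tin 125.34
  silver z [117.6 120.4 140.1] 9810
d_wrist.npz
lid flange centre,r (expect 48.5) [538.6  76.   47.8] resid 0.24 67
rim+lid centre,r (expect 54) [538.7  75.7  53.4] resid 0.09 60
```

Emit:
move_arm(
  increments=[
    {"claw": 0, "delta_pos": [-0.1, 0, 0], "roll": 0},
    {"claw": 0, "delta_pos": [0, 0, 0], "roll": 0},
    {"claw": 0, "delta_pos": [0, 0, 0], "roll": 0},
  ],
)

```text
clock: 7.15
tool_pos: [526.9, 58.0, 120.9]
tcp_rot: [180.0, -0.0, 54.9]
ft_force: [0.6, 1.3, 0.3]
opening: -0.2
```

```bash
python3 look.py e wrist side; python3 fit.py e_wrist.npz
```

```text
7.15 [526.9  58.  120.9] [180.   -0.   54.9] [0.59 1.28 0.3 ] [ 34.8  14.1 -48.9 106.6  11.7  64.5 -53.5]
wrist gold 34193 mean [547.1  85.4 124.1] flange plane slope deg [3.44 4.89] z at tin 125.35
  silver z [117.5 120.3 139.9] 10072
side gold 1002 mean [541.9  80.2 123.3] flange plane slope deg [3.35 4.8 ] z at tin 125.45
  silver z [106.1 117.3 133.7] 892
e_wrist.npz
lid flange centre,r (expect 48.5) [538.4  75.8  47.8] resid 0.23 64
rim+lid centre,r (expect 54) [538.6  75.6  53.4] resid 0.07 62
```

View pics/e_wrist.png

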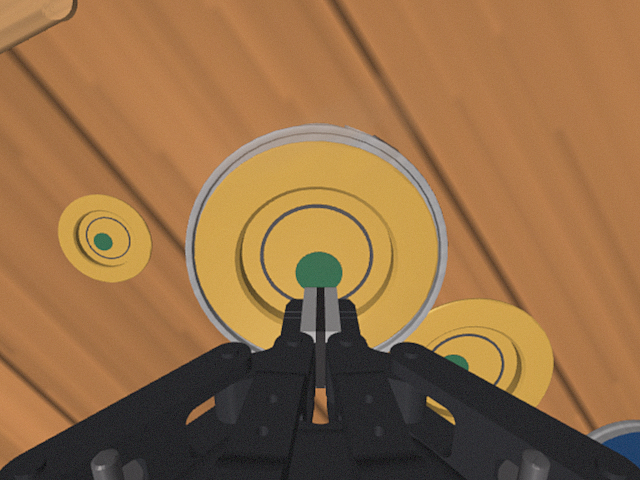

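The lid is now inside the rim all round (rim visible on every side, lid centred at about (318,245)). It is stopped, with the rim centre unmoved, still cocked 6° with its high side at the top of the picture (azimuth 55°). Next I press the high side first.

Emit:
move_arm(
  increments=[
    {"claw": 0, "delta_pos": [0.05, 0, -0.6], "roll": 0},
    {"claw": 0, "delta_pos": [0.1, 0, -0.8], "roll": 0},
    {"claw": 0, "delta_pos": [1.2, 0, 0], "roll": 0},
    {"claw": 0, "delta_pos": [1.2, 0, 0], "roll": 0},
    {"claw": 0, "delta_pos": [1.15, 0, 0], "roll": 0},
    {"claw": 0, "delta_pos": [0, 0, 0.5], "roll": 0},
    {"claw": 0, "delta_pos": [0, 0, 0.4], "roll": 0},
    {"claw": 0, "delta_pos": [0, 0, 0], "roll": 0},
    {"claw": 0, "delta_pos": [0, 0, 0], "roll": 0},
  ],
)

```text
clock: 8.15
tool_pos: [547.6, 87.4, 125.3]
tcp_rot: [-180.0, 0.1, 54.8]
ft_force: [-0.4, -0.7, 0.2]
opening: -0.0
```

Emit:
move_arm(
  increments=[
    {"claw": 0, "delta_pos": [0, 0, 0.1], "roll": 0},
    {"claw": 0, "delta_pos": [0, 0, 0.1], "roll": 0},
    {"claw": 0, "delta_pos": [0, 0, 0.1], "roll": 0},
    {"claw": 0, "delta_pos": [0, 0, 0], "roll": 0},
  ],
)

```text
clock: 8.55
tool_pos: [547.9, 87.7, 122.7]
tcp_rot: [180.0, 0.0, 54.9]
ft_force: [-0.8, -0.3, -0.1]
opening: 0.1
```

Emit:
move_arm(
  increments=[
    {"claw": 0, "delta_pos": [0, 0, 0.1], "roll": 0},
    {"claw": 0, "delta_pos": [0, 0, 0], "roll": 0},
  ],
)

```text
clock: 8.75
tool_pos: [548.0, 87.8, 121.7]
tcp_rot: [-180.0, 0.0, 54.9]
ft_force: [-0.5, -0.6, -0.4]
opening: 0.2
```

Emit:
move_arm(
  increments=[
    {"claw": 0, "delta_pos": [0, 0, 0.1], "roll": 0},
    {"claw": 0, "delta_pos": [0, 0, 0], "roll": 0},
  ],
)

```text
clock: 8.95
tool_pos: [548.1, 87.9, 120.8]
tcp_rot: [180.0, -0.0, 54.9]
ft_force: [0.7, 0.3, 0.8]
opening: -0.2
```

Emit:
move_arm(
  increments=[
    {"claw": 0, "delta_pos": [0, 0, 0.1], "roll": 0},
    {"claw": 0, "delta_pos": [0, 0, 0], "roll": 0},
  ],
)

```text
clock: 9.15
tool_pos: [548.2, 88.0, 120.0]
tcp_rot: [180.0, -0.0, 54.9]
ft_force: [-0.2, -0.1, 2.6]
opening: -0.2
```

Emit:
move_arm(
  increments=[
    {"claw": 0, "delta_pos": [0, 0, 0.05], "roll": 0},
    {"claw": 0, "delta_pos": [0, 0, 0], "roll": 0},
  ],
)

```text
clock: 9.35
tool_pos: [548.3, 88.0, 119.8]
tcp_rot: [180.0, -0.0, 54.9]
ft_force: [-1.2, 0.2, 4.6]
opening: -0.1
```

Emit:
move_arm(
  increments=[
    {"claw": 0, "delta_pos": [0, 0, 0.1], "roll": 0},
    {"claw": 0, "delta_pos": [0, 0, 0], "roll": 0},
  ],
)

```text
clock: 9.55
tool_pos: [548.4, 88.0, 119.3]
tcp_rot: [180.0, -0.0, 54.9]
ft_force: [-2.2, -0.9, 9.2]
opening: 0.0
```

Emit:
move_arm(
  increments=[
    {"claw": 0, "delta_pos": [0, 0, 0.1], "roll": 0},
    {"claw": 0, "delta_pos": [0, 0, 0], "roll": 0},
  ],
)

```text
clock: 9.75
tool_pos: [548.4, 87.9, 118.8]
tcp_rot: [179.9, 0.0, 54.9]
ft_force: [-3.5, -1.0, 11.4]
opening: 0.1
```

Emit:
move_arm(
  increments=[
    {"claw": 0, "delta_pos": [0, 0, 0.1], "roll": 0},
    {"claw": 0, "delta_pos": [0, 0, 0], "roll": 0},
  ],
)

```text
clock: 9.95
tool_pos: [548.5, 87.6, 117.8]
tcp_rot: [179.9, 0.0, 54.9]
ft_force: [-1.8, -1.6, 9.2]
opening: 0.1
```

Emit:
move_arm(
  increments=[
    {"claw": 0, "delta_pos": [0, 0, 0.1], "roll": 0},
    {"claw": 0, "delta_pos": [0, 0, 0], "roll": 0},
  ],
)

```text
clock: 10.15
tool_pos: [548.3, 87.5, 115.6]
tcp_rot: [179.9, 0.0, 54.9]
ft_force: [0.0, -0.5, 3.2]
opening: 0.1
```

```bash
python3 look.py f wrist side; python3 fit.py f_wrist.npz
```

```text
10.15 [548.3  87.5 115.6] [179.9   0.   54.9] [ 0.04 -0.54  3.17] [ 30.2  18.1 -48.6 103.5  15.   65.1 -58.5]
wrist gold 16256 mean [557.2  99.1 121.4] flange plane slope deg [-0.98 -0.39] z at tin 122.09
  silver z [115.5 120.3 140.5] 8595
side gold 943 mean [529.8  82.1 121.3] flange plane slope deg [-1.35 -0.41] z at tin 121.91
  silver z [106.4 117.8 134.3] 801
f_wrist.npz
lid flange centre,r (expect 48.5) [543.7  82.4  44.5] resid 0.4 36
rim+lid centre,r (expect 54) [540.2  77.9  52.8] resid 0.68 45
```

Snapped in: tilt is now about 1.2°, with the other side slightly high. Now I press the middle.

Emit:
move_arm(
  increments=[
    {"claw": 0, "delta_pos": [0, 0, -0.5], "roll": 0},
    {"claw": 0, "delta_pos": [-0.8, -0.05, 0], "roll": 0},
    {"claw": 0, "delta_pos": [-0.8, -0.05, 0], "roll": 0},
    {"claw": 0, "delta_pos": [0, 0, 0], "roll": 0},
    {"claw": 0, "delta_pos": [0, 0, 0.2], "roll": 0},
    {"claw": 0, "delta_pos": [0, 0, 0.2], "roll": 0},
    {"claw": 0, "delta_pos": [0, 0, 0], "roll": 0},
  ],
)

```text
clock: 10.95
tool_pos: [538.0, 75.4, 116.0]
tcp_rot: [-180.0, 0.0, 54.9]
ft_force: [-0.6, 0.1, 0.1]
opening: 0.2
```

Emit:
move_arm(
  increments=[
    {"claw": 0, "delta_pos": [0, 0, 0.1], "roll": 0},
    {"claw": 0, "delta_pos": [0, 0, 0.05], "roll": 0},
    {"claw": 0, "delta_pos": [0, 0, 0], "roll": 0},
  ],
)

```text
clock: 11.25
tool_pos: [538.1, 75.5, 115.4]
tcp_rot: [180.0, 0.0, 54.9]
ft_force: [-2.0, -0.7, 5.4]
opening: 0.0
```

Emit:
move_arm(
  increments=[
    {"claw": 0, "delta_pos": [0, 0, 0.1], "roll": 0},
    {"claw": 0, "delta_pos": [0, 0, 0], "roll": 0},
  ],
)

```text
clock: 11.45
tool_pos: [538.1, 75.5, 114.5]
tcp_rot: [180.0, 0.0, 54.9]
ft_force: [-1.7, -0.1, 6.6]
opening: -0.1
```

Emit:
move_arm(
  increments=[
    {"claw": 0, "delta_pos": [0, 0, 0.1], "roll": 0},
    {"claw": 0, "delta_pos": [0, 0, 0], "roll": 0},
  ],
)

```text
clock: 11.65
tool_pos: [538.1, 75.5, 114.1]
tcp_rot: [180.0, 0.0, 54.9]
ft_force: [-4.1, -0.7, 9.8]
opening: -0.2
```

Emit:
move_arm(
  increments=[
    {"claw": 0, "delta_pos": [0, 0, 0.1], "roll": 0},
    {"claw": 0, "delta_pos": [0, 0, 0.1], "roll": 0},
    {"claw": 0, "delta_pos": [0, 0, 0], "roll": 0},
  ],
)

```text
clock: 11.95
tool_pos: [538.2, 75.5, 114.0]
tcp_rot: [179.9, 0.1, 54.9]
ft_force: [-10.0, -2.0, 22.2]
opening: -0.0
```

Emit:
move_arm(
  increments=[
    {"claw": 0, "delta_pos": [0, 0, 0.1], "roll": 0},
    {"claw": 0, "delta_pos": [0, 0, 0.1], "roll": 0},
    {"claw": 0, "delta_pos": [0, 0, 0], "roll": 0},
  ],
)

```text
clock: 12.25
tool_pos: [538.3, 75.5, 113.9]
tcp_rot: [179.9, 0.2, 54.9]
ft_force: [-14.7, -4.5, 36.3]
opening: -0.0
```

```bash
python3 look.py g wrist side; python3 fit.py g_wrist.npz
```

```text
12.25 [538.3  75.5 113.9] [179.9   0.2  54.9] [-14.7   -4.51  36.27] [ 32.   16.7 -48.8 105.1  14.   64.5 -56.9]
wrist gold 24849 mean [552.6  91.4 120. ] flange plane slope deg [0.07 0.08] z at tin 120.44
  silver z [116.4 120.2 138.6] 10010
side gold 1019 mean [531.4  81.4 119.9] flange plane slope deg [-0.06 -0.06] z at tin 120.45
  silver z [106.1 117.7 135.7] 796
g_wrist.npz
lid flange centre,r (expect 48.5) [542.1  80.   45.5] resid 0.56 58
rim+lid centre,r (expect 54) [539.2  76.3  53.3] resid 0.26 51
```

It bottomed out at 114 mm (the home floor height), and both views read level to within 0.1°. I'll take the hand away and check.

Emit:
move_arm(
  increments=[
    {"claw": 0, "delta_pos": [0, 0, -0.3], "roll": 0},
    {"claw": 0, "delta_pos": [0, 0, -0.3], "roll": 0},
    {"claw": 0, "delta_pos": [0, 0, -1], "roll": 0},
    {"claw": 0, "delta_pos": [0, 0, -2], "roll": 0},
    {"claw": 0, "delta_pos": [0, 0, -3], "roll": 0},
    {"claw": 0, "delta_pos": [0, 0, -3], "roll": 0},
    {"claw": 0, "delta_pos": [-2.5, 0, -1], "roll": 0},
    {"claw": 0, "delta_pos": [-3, 0, 0], "roll": 0},
    {"claw": 0, "delta_pos": [-3, 0, 0], "roll": 0},
    {"claw": 0, "delta_pos": [-3, 0, 0], "roll": 0},
    {"claw": 0, "delta_pos": [-3, 0, 0], "roll": 0},
    {"claw": 0, "delta_pos": [0, 0, 0], "roll": 0},
  ],
)

```text
clock: 13.55
tool_pos: [452.6, -47.1, 214.7]
tcp_rot: [180.0, 0.2, 54.5]
ft_force: [0.5, 0.3, 0.1]
opening: -0.1
```

```bash
sed -i 's/sl=(5.45,7.2),z0=127.1/sl=(0,0),z0=121/' fit.py; python3 look.py k top side wrist; python3 fit.py k_top.npz k_side.npz k_wrist.npz
python3 - <<'E'
import cv2,numpy as np
a=cv2.imread('pics/k_top.png')[170:290,200:320];b=cv2.imread('pics/k_side.png')[220:340,225:345]
cv2.imwrite('pics/k.png',np.hstack([cv2.resize(x,(400,400),interpolation=cv2.INTER_CUBIC) for x in(a,b)]))
t0=np.load('top0.npz')['frame'].astype(int);t1=cv2.imread('pics/k_top.png').astype(int)
m=(abs(t1-t0).max(2)>60).astype(np.uint8);n,l,st,c=cv2.connectedComponentsWithStats(m)
print([s.tolist() for s in st[1:] if s[4]>15])
E
```

```text
13.55 [452.6 -47.1 214.7] [180.    0.2  54.5] [0.46 0.34 0.05] [ 48.6  -4.5 -43.5 109.4  -3.1  74.  -29.4]
top gold 2497 mean [540.9  77.7 120.8] flange plane slope deg [-0.    0.17] z at tin 122.57
  silver z [117.4 120.6 123.1] 691
side gold 1231 mean [539.7  74.6 119.6] flange plane slope deg [-0.11  0.09] z at tin 120.46
  silver z [105.4 116.4 120.5] 646
wrist gold 9597 mean [521.9  53.7 120. ] flange plane slope deg [0.01 0.  ] z at tin 120.56
  silver z [116.5 118.9 121.1] 3069
k_top.npz
lid flange centre,r (expect 48.5) [539.8  76.1  47.7] resid 0.12 35
rim+lid centre,r (expect 54) [538.   75.1  54.2] resid 0.27 31
k_side.npz
lid flange centre,r (expect 48.5) [536.5  78.4  48.4] resid 0.33 25
rim+lid centre,r (expect 54) [533.5  82.3  57.1] resid 2.07 23
k_wrist.npz
lid flange centre,r (expect 48.5) [538.4  75.3  47.9] resid 0.04 33
rim+lid centre,r (expect 54) [537.7  74.7  53.4] resid 0.12 35
[[303, 105, 142, 182, 20518], [431, 146, 11, 35, 171], [428, 165, 15, 24, 83], [231, 193, 41, 50, 209], [240, 206, 10, 15, 21], [260, 209, 33, 44, 130], [258, 218, 11, 12, 70], [265, 222, 8, 10, 39], [318, 272, 141, 122, 9812], [321, 375, 156, 105, 13099], [324, 456, 3, 24, 49]]
```

View pics/k.png

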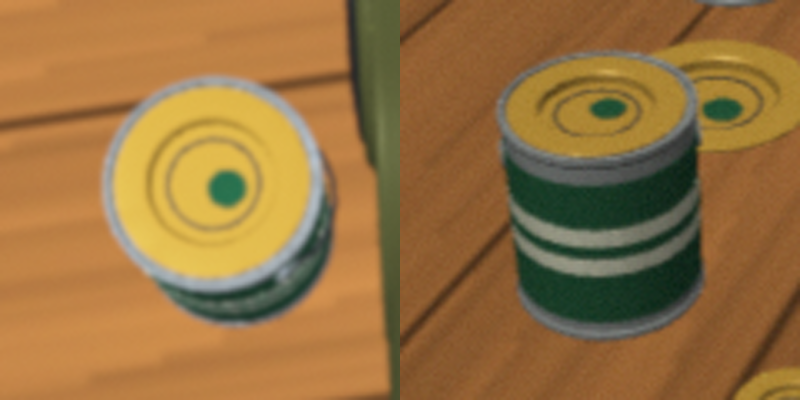

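The lid lies flush inside the rim all round in both views, with the tin upright. A last quick bystander check in the side view, then hand in.

```bash
python3 - <<'E'
from h import *
a=np.load('side0.npz')['frame'].astype(int);b=np.load('k_side.npz')['frame'].astype(int)
m=(abs(a-b).max(2)>60).astype(np.uint8);n,l,st,c=cv2.connectedComponentsWithStats(m)
print([s.tolist() for s in st[1:] if s[4]>12])
for f in(a,b):
    h=cv2.cvtColor(f.astype(np.uint8),cv2.COLOR_BGR2HSV);k=cv2.inRange(h,(100,120,40),(130,255,255));k[:165]=0;k[280:]=0;k[:,360:]=0
    print('blue tin centroid',cv2.moments(k)['m10']/cv2.moments(k)['m00'],cv2.moments(k)['m01']/cv2.moments(k)['m00'],cv2.countNonZero(k))
ticket.hand_in()
E
```

```text
[[324, 0, 56, 183, 6965], [536, 26, 5, 4, 17], [528, 67, 26, 5, 62], [623, 89, 17, 87, 575], [595, 178, 25, 13, 145], [573, 197, 18, 82, 294], [264, 241, 14, 6, 24], [279, 248, 8, 4, 25], [283, 250, 10, 6, 30], [259, 258, 39, 8, 109]]
blue tin centroid 325.51814058956916 198.52380952380952 882
blue tin centroid 325.37011494252874 198.7655172413793 870
the job is handed in; nothing more can be done
```

The green tin's lid is home and level, the hand is clear of it, and the job is handed in at about 14 s of the 51 s allowed.

- **Push:** I put the shut fingertip in the lid's panel and pushed it towards the mouth with about 1 N until it dropped in. It stopped there, still cocked about 6°.
- **Press:** I pressed the high side with up to about 11 N, and it snapped in. I then pressed the middle until it bottomed out at 36 N upwards (about 39 N in total, under the 60 N dent limit). The panel floor was then at 113.9 mm, against 114 mm expected.
- **Last checks:** All three cameras read a tilt of 0.2° or less, and the lid lay flush inside the rim all round.
- **Tin position:** It moved by no more than about 1 mm, which is within the measuring error. The side view's circle fits were poor (residual about 2 mm), so I relied on the top and wrist views.
- **Bystanders:** The blue tin's position in the side view is unchanged. I compared the pictures from before and after, and the differences were at the arm, the lid, and next to the blue tin in the top view. I put that last one down to the arm blocking the view or its shadow. I did not measure the brush, fan deck and stir stick one by one.
- **Top camera height:** It read the lid about 2 mm higher than the other two cameras did. Its counter readings were also about 3 mm high, so I took this as a calibration offset.

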